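Lock the tube mixer's tray with its transport pin

TASK

The tube mixer is about to be moved, so its rocking tray must be locked. Pluck the red-handled lock pin out of the blue pocket tray by its bare steel tip, lay it down on the teal mat and let go of it, then take it again by the handle end, so that the steel is free, and push it through the holes of the yellow lugs on the mixer's end until the handle rests against the front lug. Leave it there and do not disturb the other things on the bench.

Things in the scene. Friction and masses are not known exactly. Their poses are not given: they have to be found in the camera images.
- pin: Lock pin, 75 to 125 g: round steel shank, 16 mm diameter, 80 mm long (last 3 mm taper to 10 mm), and flat red handle 50 long, 28 wide (y), 16 mm high (z). Origin on the axis at the shoulder where they meet; x runs to the tip, the handle to x = -50 mm; centre of mass about x = 13 mm. Starts level in the tray, axis 28 mm above the table; lying on the mat its axis is 12 mm above the table.
- pin_tip (a point): Middle of the pin's tip face, on the axis, 80 mm from the shoulder.
- pocket_tray: Blue pocket tray, fixed, 100 (x) x 140 (y) x 42 mm high, origin under its centre. Its middle pocket, floor at 20 mm, holds the pin pointing along the tray's +x: the handle is sunk between walls 2 mm away, no room for fingers; the shank's last 36 mm stick out over the tray's +x end, free below and beside. Open upwards: lift the pin straight up. Side pockets hold small spares.
- mat: Teal mat, fixed, 180 (x) x 140 (y) x 4 mm thick, origin under its centre. Put-down place for the pin; any direction will do.
- mixer: Tube mixer, fixed, 330 mm long (x), 190 wide (y), 112 high: ivory housing (from x = 110 mm on), dark cheeks, rollers, purple-capped tubes. Origin on the table below the front lug's mouth; x is level, the way the pin goes in. Two yellow upright lugs, 60 mm wide, 8 thick, 94 high, at x = 0 to 8 and 44 to 52 mm, each with a round hole, 20 mm diameter, 2 mm chamfers.
- lug_mouth (a point): Centre of the front lug's hole at its outer face, 65 mm above the table; axes as the mixer's. Both lug holes lie on one level axis along x. The tray's metal tongue hangs between the lugs at x = 22 to 30 mm with a 24 mm hole on the same axis; its arm runs back at y = 31 to 41 mm, 74 to 94 mm high. The pin's shoulder ends here, its tip then 28 mm past the rear lug.
- tube_rack: Bystander: white rack with purple-capped tubes, 75 x 160 x 92 mm, loose; leave alone. Origin under its centre.
- scanner: Bystander: black hand-held barcode scanner lying down, about 165 x 66 x 42 mm, loose; leave alone. Origin underneath, near its middle.
- reagent: Bystander: white bottle, 56 mm diameter, 130 mm high, loose; leave alone. Origin under its centre.
- cap_cup: Bystander: clear cup, 64 mm diameter, 60 mm high, loose; leave alone. Origin under its centre.
- vial: Bystander: small amber jar, 28 mm diameter, 50 mm high, loose; leave alone. Origin under its centre.
- slide_box: Bystander: cardboard box 80 x 55 x 30 mm, loose; leave alone. Origin under its centre.
- spacer: Bystander: brass ring 24 mm outside, 12 mm inside, 10 mm high, loose in a side pocket of the tray; leave alone. Origin under its centre.
Mind the look-alikes: they are no part of the job. Of the things like the mat, leave any that is orange or purple; of the rest the larger one is meant.

How it is judged:
On the way:
1. the pin lies on the mat, let go of and at rest (contact force between pin and mat above 0.2 N and contact force between pin and the fingers below 0.05 N and height (world z) of each of pin, pin_tip below 0.018 m and linear speed of pin below 0.03 m/s), for 0.2 s.
At the end, for the whole second after the job is handed in: The pin passes through both lugs and the tongue, its shoulder within 6 mm of the front lug's face and within 9 mm of the hole's centre, within 0.12 rad of the hole axis, tip more than 70 mm past the front face; it is released and at rest (x of pin in the frame of lug_mouth above -0.006 m and x of pin_tip in the frame of lug_mouth above 0.07 m and distance between pin and lug_mouth below 0.009 m and angle between the x axis of pin and the x axis of mixer, either way round below 0.12 rad and linear speed of pin below 0.02 m/s and contact force between pin and the fingers below 0.05 N); the robot touches nothing.
It fails at once if a bystander is pushed more than 30 mm from its place (distance of any of tube_rack, scanner, reagent, cap_cup, vial, slide_box, spacer from where it was at the start of the episode above 0.03 m).
It also fails if it takes over 58 s, if anything falls off the work surface, if the arm or the gripper's body presses on something with over 40 N, if the wrist force passes 120 N, or if a joint passes its speed limit or range.

ROBOT

A 6-joint arm with a two-finger parallel gripper is mounted at the origin on the work surface. World frame = base frame: x ahead of the robot, y to its left, z up, the work surface at z = 0. Lengths are in m, angles in rad, forces in N, time in s.
With the tool pointing down it reaches from about 0.2 to 0.875 m from the base axis. Payload 3.4 kg.
Tool frame: the origin (TCP) lies midway between the tips of the shut fingers; the grasp point (between the pads) lies arm.grip_depth behind it (arm.grip_depth is the distance from the TCP to the grasp point, in m); y points along the fingers, z is the direction in which the jaws open and shut, and the axes are right-handed (so a half turn about y gives the same grasp; the last joint's range is limited). The gripper opens to 94 mm and grips with 3 to 60 N. Pads are 16 mm wide; open, the fingers measure 119 mm over their backs; the gripper's body (75 mm by 177 mm) begins 78 mm behind the grasp point.
Start: joints at [-1.306, 0.276, 1.505, -0, 1.361, -0.121], TCP at [0.216, -0.533, 0.205] pointing down, gripper open.
Joint ranges: [-2.89, 2.89], [-0.75, 2.08], [0.22, 2.7], [-1.18, 4.32], [0.11, 2.71], [-2.7, 2.7]. Speed limits (rad/s): [2.57, 2.57, 3.14, 3.14, 3.14, 3.14].

INTERFACE

Orientations are given as a 3x3 rotation matrix whose columns are the frame's x, y, z axes.
In Python, from plant import arm gives the robot as it stands.
- The arm moves only by the tool jog_arm, never from a script. Its argument "moves" is one flat list of numbers, 7 for each row, row after row: the shift along the world's x, y, z in units of 25 mm (1.0 is 25 mm), then the turn, a rotation vector about the world's x, y, z in units of 8 degrees (1.0 is 8 degrees), then the opening, from 0 (shut) to 1 (fully open). In form: [tx, ty, tz, rx, ry, rz, hand, tx, ty, tz, rx, ry, rz, hand, ...]. A call has 1 to 20 rows; each row is the pose to reach, as a shift and turn from the pose commanded when the call began; what a row does not reach only later rows make up. A row lasts 1/10 s, in which the tool goes at most 50 mm and 8.59 degrees, less where a joint would pass 70% of its speed; a pose out of reach is approached as far as the arm can. A call with a gripper value outside its range is refused whole. The fingers move at their own pace and stop on an object; "squeeze" is the grip in N (left out, the last holds). Time passes only in rows, so rows that repeat a pose let the fingers close. It gives the time, the measured TCP pose, the force and the opening at its end, in the units of the state.
- arm.get_state(): the state, without advancing time (a new reading comes with each control period).
- arm.camera(name): name is "scene" or "top" or "wrist"; returns the picture (420x560x3 uint8, red, green, blue); there is no depth.
- arm.camera_params(name): a dict with "camera_matrix" (3x3 intrinsics, pixels), "D" ([k1, k2, p1, p2, k3] as OpenCV has them; the pictures are not rectified), "R" (3x3) and "t" (3): a world point X has camera coordinates R X + t; the wrist camera has in their place "mount" (4x4, takes a point from camera to tool coordinates, whose origin is the TCP and whose axes are the tool frame's). Camera axes: x right, y down, z forward; pixel columns grow to the right and rows downward; lengths in m; the calibration is good to about 2 mm. A picture is of the moment at which its call begins: read the wrist's pose just before it. camera_params takes no time and is no camera call.
- arm.sign_off(): hands the job in, once; it reports no verdict.
The state is a dict: "time": time; "q": joint angles; "qd": joint speeds; "joint_efforts": joint torques, N m; "position": TCP position; "eef_rot": TCP orientation; "ft_force": force on the tool from outside, world axes, zero at the start; "torque": the same for the moment, N m; "opening": finger opening in m.
Only numpy, scipy, OpenCV 4.12 (cv2) and the standard library are available. Lean on these libraries where they do the work, as an engineer would, in place of code of your own. Each camera call takes 0.05 s, during which the arm holds its last target. There are 200 camera calls.

## Working session

There is one attempt and no reset: what is moved stays moved. The work goes in short steps, Python scripts to look and compute and a tool call to move; the robot and the scene stay as the last step left them, time stands still between calls to the robot, and variables do not carry over. Pictures are saved under pics/ and viewed, about 8 in all and at most 12, crops included, and the job is handed in when it is done.

Besides the shell and the picture viewer there is one more tool, called after "Request:" as a command line: name --argument value ..., lists and objects as JSON in quotes. jog_arm: Moves the arm, as the interface text tells. Its arguments: {"type":"object","properties":{"moves":{"type":"array","items":{"type":"number"}},"squeeze":{"type":"number"}},"required":["moves"]}

```bash
mkdir -p pics; ls; cat > h.py <<'E'
import numpy as np, cv2
from plant import arm
def cam(n):
    p=arm.camera_params(n); K=np.array(p["camera_matrix"]);D=np.array(p["D"],float)
    if "mount" in p:
        s=arm.get_state();M=np.array(p["mount"]);Rt=np.array(s["eef_rot"]);tp=np.array(s["position"])
        Rc=Rt@M[:3,:3]; c=Rt@M[:3,3]+tp
        return K,D,Rc.T,-Rc.T@c
    return K,D,np.array(p["R"]),np.array(p["t"]).ravel()
def ray(C,uv):
    K,D,R,t=C; n=cv2.undistortPoints(np.array(uv,float).reshape(-1,1,2),K,D).reshape(-1,2)
    d=np.c_[n,np.ones(len(n))]@R; return -R.T@t,d
def onz(C,uv,z):
    o,d=ray(C,uv); return o+d*((z-o[2])/d[:,2])[:,None]
def proj(C,X):
    K,D,R,t=C; return cv2.projectPoints(np.array(X,float).reshape(-1,1,3),cv2.Rodrigues(R)[0],t,K,D)[0].reshape(-1,2)
def save(im,n,s=1):
    cv2.imwrite(f"pics/{n}.png",cv2.resize(im[:,:,::-1],None,fx=s,fy=s,interpolation=cv2.INTER_CUBIC))
E
python3 - <<'E'
from h import *
np.set_printoptions(precision=4,suppress=True)
for n in("scene","top"):
    im=arm.camera(n);np.save(n,im);save(im,n,1.4)
    C=cam(n);print(n,C[0].tolist(),C[1],"pos",-C[2].T@C[3],C[2][2])
print(arm.grip_depth,arm.get_state(), arm.camera_params("wrist"))
E
```

```text
pics
scene [[380.2982952707626, 0.0, 285.0751041925221], [0.0, 380.2982952707626, 207.62710491238963], [0.0, 0.0, 1.0]] [-0.0546  0.      0.      0.      0.    ] pos [1.202  0.0728 0.7496] [-0.6869 -0.214  -0.6946]
top [[489.2035738508104, 0.0, 276.3678451824789], [0.0, 489.2035738508104, 221.05900133839236], [0.0, 0.0, 1.0]] [-0.0983  0.      0.      0.      0.    ] pos [ 0.3864 -0.1549  1.3286] [ 0.1069  0.0011 -0.9943]
0.0188 {'time': 0.1, 'q': array([-1.306 ,  0.2765,  1.506 ,  0.    ,  1.3607, -0.121 ]), 'qd': array([ 0.0005, -0.0013, -0.002 , -0.0009,  0.0006, -0.0011]), 'joint_efforts': array([  0.0019, -40.5457, -23.778 ,   0.0705,   0.03  ,  -0.0001]), 'position': array([ 0.2163, -0.5323,  0.2047]), 'eef_rot': array([[-0.9265, -0.0004,  0.3763],
       [-0.3763,  0.0015, -0.9265],
       [-0.0002, -1.    , -0.0016]]), 'ft_force': array([ 0.5478, -0.0231, -0.6845]), 'torque': array([ 0.0241,  0.0038, -0.0088]), 'opening': 0.09403110868693906} {'camera_matrix': array([[311.3486,   0.    , 280.7902],
       [  0.    , 311.3486, 202.1406],
       [  0.    ,   0.    ,   1.    ]]), 'D': array([0.0098, 0.    , 0.    , 0.    , 0.    ]), 'mount': array([[-0.0008,  0.9681,  0.2507, -0.072 ],
       [ 0.0006, -0.2507,  0.9681, -0.1803],
       [ 1.    ,  0.0009, -0.0003,  0.0007],
       [ 0.    ,  0.    ,  0.    ,  1.    ]])}
```

View pics/top.png

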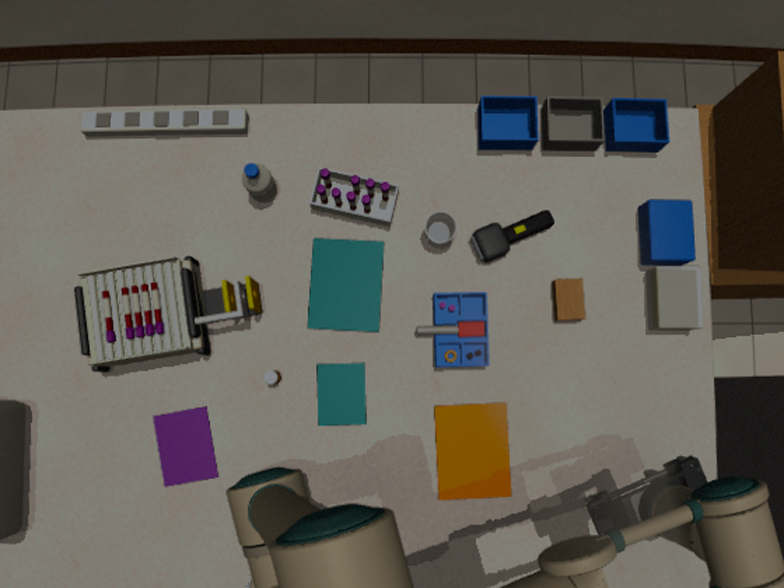

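View pics/scene.png

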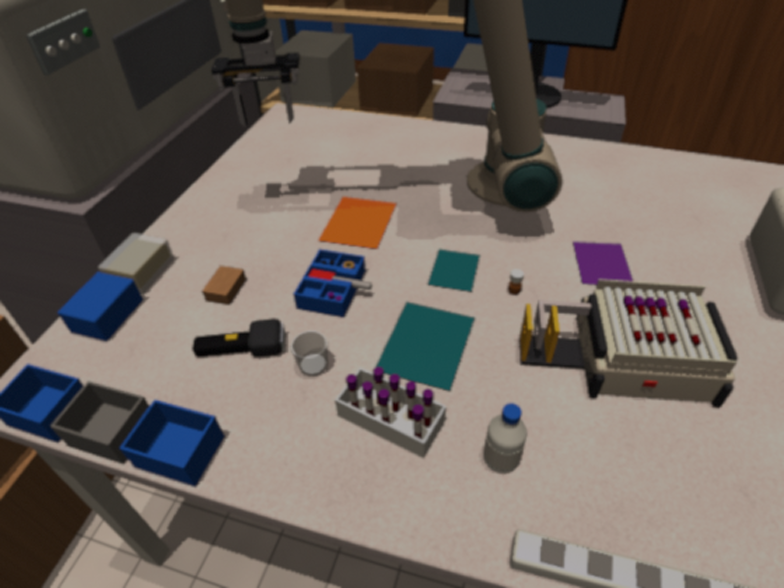

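Two views show the layout (pixels as viewed). Pin: handle (470,328), tip (420,330), pointing left (+y). The mixer's yellow lugs are at (228–252,295), and the pin goes in toward image left.
Mat candidates: large teal (346,284), small teal (341,393), orange (472,450), purple (186,446). The task rules out orange and purple, and of the two teal mats the larger is meant, so it is (346,284).

```bash
python3 - <<'E'
from h import *
np.set_printoptions(precision=4,suppress=True)
T=np.load("top.npy");S=np.load("scene.npy");ct=cam("top");cs=cam("scene")
hsv=cv2.cvtColor(T,cv2.COLOR_RGB2HSV)
def blobs(h0,h1,smin,vmin,amin,hs=hsv):
    m=cv2.inRange(hs,(h0,smin,vmin),(h1,255,255));n,l,st,c=cv2.connectedComponentsWithStats(m)
    return [(l==i).astype(np.uint8) for i in range(1,n) if st[i,4]>=amin]
def rect(m):
    c=max(cv2.findContours(m,0,cv2.CHAIN_APPROX_NONE)[0],key=len);return cv2.minAreaRect(c)
for b in blobs(80,95,100,40,300):
    r=rect(b);W=onz(ct,cv2.boxPoints(r),0.004);print("teal",np.array(r[0])*1.4,W[:,:2].tolist(),"ctr",W.mean(0))
for b in blobs(0,6,150,80,60):
    r=rect(b)
    if 300<r[0][0]<360 and 215<r[0][1]<250: W=onz(ct,cv2.boxPoints(r),0.036);print("red",r,W[:,:2],"ctr",W.mean(0))
for b in blobs(105,118,120,60,300):
    r=rect(b)
    if 300<r[0][0]<360 and 200<r[0][1]<270:W=onz(ct,cv2.boxPoints(r),0.042);print("tray",W[:,:2])
for b in blobs(20,32,120,60,15):
    r=rect(b); W=onz(ct,cv2.boxPoints(r),0.094);print("yel top",b.sum(),np.array(r[0])*1.4,W[:,:2].tolist())
a=cv2.resize(T[170:275,50:205],None,fx=5,fy=5,interpolation=cv2.INTER_CUBIC)[:300*2]
b=cv2.resize(S[205:275,360:440],None,fx=6,fy=6,interpolation=cv2.INTER_CUBIC)
save(a,"lug_top");
b2=cv2.resize(T[165:275,200:360],None,fx=5,fy=5,interpolation=cv2.INTER_CUBIC); save(b2,"mat_pin")
E
```

```text
teal [345.0031 284.4945] [[0.49352234154898467, 0.0017510387914939085], [0.6713248181414841, -0.005799630921621557], [0.6631724532134471, -0.14570316762329777], [0.4858508892396609, -0.13608130956750927]] ctr [ 0.5785 -0.0715  0.004 ]
teal [340.2 394.1] [[0.4226576535063156, -0.017404895630321687], [0.42287019772644996, -0.1094129082676503], [0.3076104108753085, -0.1098768990213337], [0.3072838718434398, -0.01853053596709564]] ctr [ 0.3651 -0.0638  0.004 ]
red ((336.0, 234.5), (9.0, 18.0), 90.0) [[ 0.5016 -0.288 ]
 [ 0.5016 -0.3359]
 [ 0.4777 -0.3356]
 [ 0.4777 -0.2878]] ctr [ 0.4896 -0.3118  0.036 ]
tray [[ 0.557  -0.2427]
 [ 0.5571 -0.3439]
 [ 0.4193 -0.342 ]
 [ 0.4193 -0.242 ]]
yel top 40 [519.26 228.62] [[0.6707046950366028, -0.3859736927433527], [0.6797934620442926, -0.40389378064508974], [0.6681987539045724, -0.40933626658505673], [0.659136279650635, -0.39142664824461215]]
yel top 125 [250.768 291.676] [[0.5800352129467999, 0.10918239047477055], [0.5826636497817661, 0.09079156571988864], [0.523107226459517, 0.08093374580706303], [0.5204721013945803, 0.09921737110450143]]
yel top 119 [227.864 295.148] [[0.5723485403310297, 0.15267382133538224], [0.5753882655006244, 0.13132752492023939], [0.5179840141193892, 0.12159977451664214], [0.5149299088220213, 0.14282465439986888]]
yel top 23 [450.1 355.6] [[0.4431907217561309, -0.25878231200701673], [0.44319267041458676, -0.2764811685591029], [0.42806172283514315, -0.27635939806529464], [0.4280635093631405, -0.2586808634500431]]
yel top 556 [461.4816 424.331 ] [[0.34535479845686406, -0.23961651994025163], [0.3497758763034644, -0.33180439702745995], [0.2801107185704733, -0.334660139958744], [0.27583612096228305, -0.24284373559653954]]
yel top 16 [469.9674 434.7079] [[0.290586033440703, -0.28890302340976504], [0.30447280990344255, -0.31154630983079984], [0.29798167458540253, -0.31558400784441576], [0.28410694789090385, -0.29294245972668453]]
```

View pics/mat_pin.png

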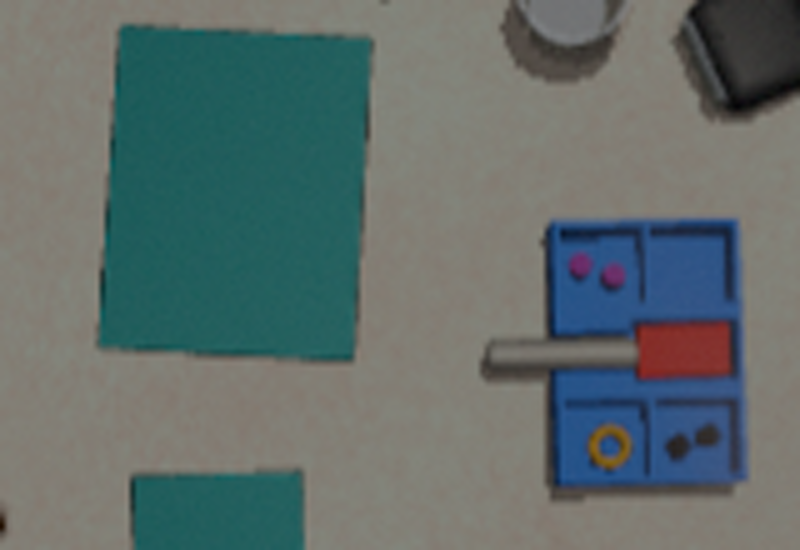

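View pics/lug_top.png

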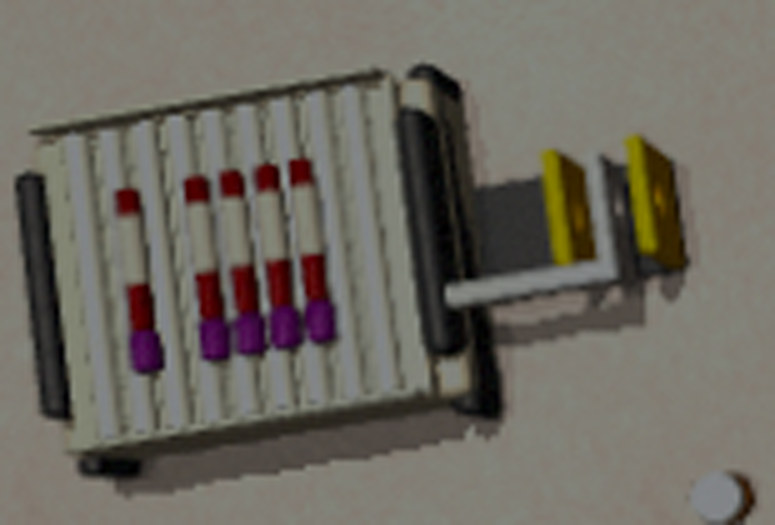

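The large teal mat's centre is (0.578,-0.071). The pin axis lies along +y at x≈0.489, with the shoulder at y≈-0.288. The mixer is yawed ~9.4° from +y. In the crops the mat spans (100–370,25–360), the pin tip is at (485,357), and the tongue sits between the lugs. Next I hover over the tip and look with the wrist camera.

Request:
jog_arm --moves '[10.92, 12.36, -2.2, 0, 0, 8.49, 1, 10.92, 12.36, -2.2, 0, 0, 8.49, 1, 10.92, 12.36, -2.2, 0, 0, 8.49, 1, 10.92, 12.36, -2.2, 0, 0, 8.49, 1, 10.92, 12.36, -2.2, 0, 0, 8.49, 1, 10.92, 12.36, -2.2, 0, 0, 8.49, 1, 10.92, 12.36, -2.2, 0, 0, 8.49, 1, 10.92, 12.36, -2.2, 0, 0, 8.49, 1, 10.92, 12.36, -2.2, 0, 0, 8.49, 1, 10.92, 12.36, -2.2, 0, 0, 8.49, 1, 10.92, 12.36, -2.2, 0, 0, 8.49, 1, 10.92, 12.36, -2.2, 0, 0, 8.49, 1, 10.92, 12.36, -2.2, 0, 0, 8.49, 1]'

```text
time: 1.4
position: [0.4885, -0.2252, 0.1507]
eef_rot: [[-0.002, 0.0, 1.0], [-1.0, -0.001, -0.002], [0.001, -1.0, 0.0]]
ft_force: [-0.8, -0.2, 0.3]
opening: 0.094
```

```bash
python3 - <<'E'
from h import *
np.set_printoptions(precision=4,suppress=True)
C=cam("wrist");im=arm.camera("wrist");np.save("w1",im);s=arm.get_state();print(s["position"],s["eef_rot"],s["q"])
hs=cv2.cvtColor(im,cv2.COLOR_RGB2HSV)
m=cv2.inRange(hs,(0,150,60),(8,255,255))|cv2.inRange(hs,(175,150,60),(180,255,255))
n,l,st,c=cv2.connectedComponentsWithStats(m)
i=1+np.argmax(st[1:,4]);cc=max(cv2.findContours((l==i).astype(np.uint8),0,1)[0],key=len)
r=cv2.minAreaRect(cc);print(r,onz(C,cv2.boxPoints(r),0.036))
p=proj(C,[[.489,-.288,.028],[.489,-.208,.028],[.489,-.224,.036]]);print(p)
for q in p: cv2.circle(im,tuple(int(round(v)) for v in q),3,(0,255,0),1)
save(im,"w1",1.4)
E
```

```text
[ 0.4886 -0.2251  0.1508] [[-0.0021  0.0003  1.    ]
 [-1.     -0.0005 -0.0021]
 [ 0.0005 -1.      0.0003]] [-0.5609  0.2575  1.6726 -0.0003  1.2109 -0.5587]
((283.0, 276.5), (47.0, 26.0), 90.0) [[ 0.4771 -0.2835  0.036 ]
 [ 0.5037 -0.2836  0.036 ]
 [ 0.5043 -0.3375  0.036 ]
 [ 0.4766 -0.3374  0.036 ]]
[[281.5956 253.8198]
 [281.5332 178.6392]
 [281.5631 196.311 ]]
```

View pics/w1.png

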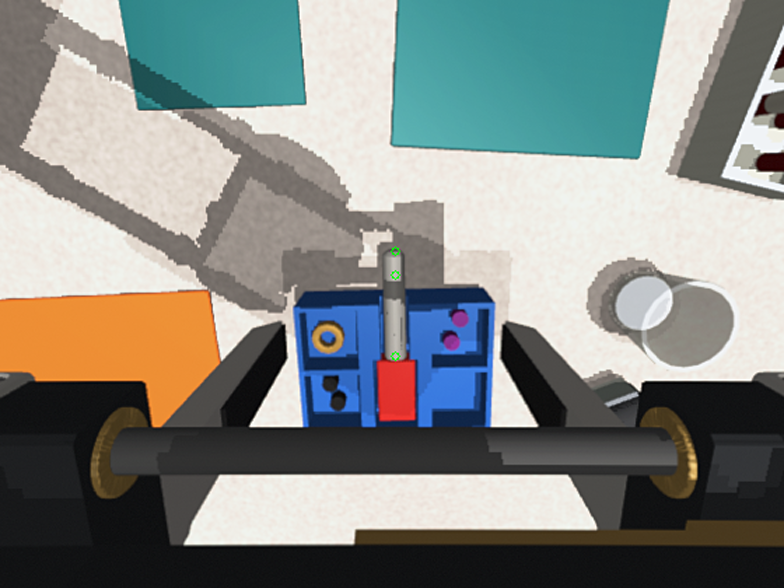

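Wrist view: the predicted tip (395,251) and shoulder (395,356) overlay the pin to within about 2 mm, and the fingers straddle the tip clear of the tray. I'll descend and grip.

Request:
jog_arm --moves '[0.06, 0.05, -1.5, 0, 0, 0, 1, 0.06, 0.05, -3, 0, 0, 0, 1, 0.06, 0.05, -4.5, 0, 0, 0, 1, 0.06, 0.05, -5.3, 0, 0, 0, 1, 0.06, 0.05, -5.67, 0, 0, 0, 1, 0.06, 0.05, -5.67, 0, 0, 0, 1, 0.06, 0.05, -5.67, 0, 0, 0, 0.3, 0.06, 0.05, -5.67, 0, 0, 0, 0, 0.06, 0.05, -5.67, 0, 0, 0, 0, 0.06, 0.05, -5.67, 0, 0, 0, 0, 0.06, 0.05, -5.67, 0, 0, 0, 0, 0.06, 0.05, -5.67, 0, 0, 0, 0, 0.06, 0.05, -5.67, 0, 0, 0, 0, 0.06, 0.05, -5.67, 0, 0, 0, 0]' --squeeze 50

```text
time: 2.85
position: [0.4909, -0.2225, 0.0087]
eef_rot: [[0.0, 0.0, 1.0], [-1.0, 0.0, 0.0], [-0.0, -1.0, 0.0]]
ft_force: [-0.5, 0.4, -0.3]
opening: 0.0329
```

Request:
jog_arm --moves '[0, 0, 0, 0, 0, 0, 0, 0, 0, 0, 0, 0, 0, 0, 0, 0, 0, 0, 0, 0, 0, 0, 0, 0, 0, 0, 0, 0]'

```text
time: 3.25
position: [0.4907, -0.2224, 0.0087]
eef_rot: [[0.0, -0.0, 1.0], [-1.0, 0.0, 0.0], [-0.0, -1.0, -0.0]]
ft_force: [-0.0, -0.3, 0.2]
opening: 0.0148
```

Request:
jog_arm --moves '[0, 0, 0, 0, 0, 0, 0, 0, 0, 0.1, 0, 0, 0, 0, 0, 0, 0.3, 0, 0, 0, 0, 0, 0, 0.6, 0, 0, 0, 0, 0, 0, 1, 0, 0, 0, 0, 0, 0, 1.5, 0, 0, 0, 0, 0, 0, 2, 0, 0, 0, 0, 0, 0, 2.5, 0, 0, 0, 0, 0, 0, 3, 0, 0, 0, 0, 0, 0, 3, 0, 0, 0, 0]'

```text
time: 4.25
position: [0.4923, -0.2234, 0.0861]
eef_rot: [[0.0, 0.004, 1.0], [-1.0, -0.002, 0.0], [0.002, -1.0, 0.004]]
ft_force: [1.5, 0.5, -0.7]
opening: 0.0146
```

```bash
python3 - <<'E'
from h import *
C=cam("wrist");im=arm.camera("wrist");print(arm.get_state()["position"])
save(im[120:400,130:430],"w2",1.6)
a=arm.camera("scene");save(a[130:280,190:360],"s2",3) 
E
```

```text
[ 0.4915711  -0.22293048  0.08495892]
```

View pics/s2.png

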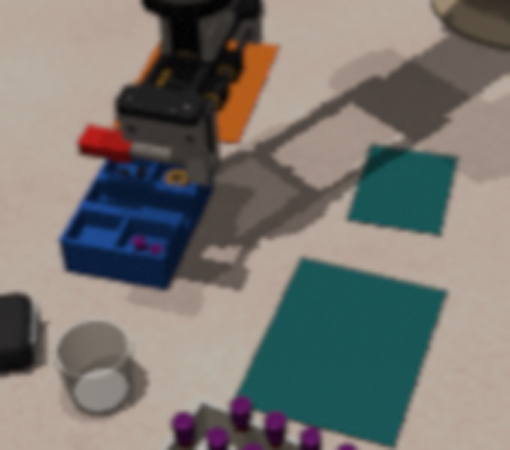

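The pin is held level, with the handle clear of the tray at (105,140). Carrying it to the mat.

Request:
jog_arm --moves '[0.5, 1, 0.3, 0, 0, 0, 0, 0.9, 2.5, 0.3, 0, 0, 0, 0, 1.4, 4, 0, 0, 0, 0, 0, 1.9, 5.5, 0, 0, 0, 0, 0, 2.3, 7, 0, 0, 0, 0, 0, 2.56, 8.06, -0.5, 0, 0, 0, 0, 2.56, 8.06, -1.3, 0, 0, 0, 0, 2.56, 8.06, -2, 0, 0, 0, 0, 2.56, 8.06, -2.6, 0, 0, 0, 0, 2.56, 8.06, -2.9, 0, 0, 0, 0, 2.56, 8.06, -3, 0, 0, 0, 0, 2.56, 8.06, -3, 0, 0, 0, 0, 2.56, 8.06, -3, 0, 0, 0, 0]'

```text
time: 5.65
position: [0.5554, -0.0212, 0.0093]
eef_rot: [[0.0, 0.001, 1.0], [-1.0, -0.0, 0.0], [0.0, -1.0, 0.001]]
ft_force: [-0.1, -0.1, -1.1]
opening: 0.0146
```

Request:
jog_arm --moves '[0, 0, -0.12, 0, 0, 0, 0, 0, 0, -0.12, 0, 0, 0, 0, 0, 0, -0.12, 0, 0, 0, 0.3, 0, 0, -0.12, 0, 0, 0, 0.5, 0, 0, -0.12, 0, 0, 0, 0.6, 0, 0, -0.12, 0, 0, 0, 0.8, 0, 0, -0.12, 0, 0, 0, 0.8, 0, 0, -0.12, 0, 0, 0, 0.8, 0, 0, -0.12, 0, 0, 0, 0.8, 0, 0, 1, 0, 0, 0, 0.8, 0, 0, 2.5, 0, 0, 0, 0.8, 0, -1, 4, 0, 0, 0, 1, 0, -2, 5, 0, 0, 0, 1, 0, -3, 5, 0, 0, 0, 1, 0, -3, 5, 0, 0, 0, 1, 0, -3, 5, 0, 0, 0, 1]'

```text
time: 7.25
position: [0.5544, -0.0959, 0.1334]
eef_rot: [[-0.001, -0.001, 1.0], [-1.0, 0.001, -0.001], [-0.001, -1.0, -0.001]]
ft_force: [-0.0, -0.6, -0.5]
opening: 0.0942
```

```bash
python3 - <<'E'
from h import *
np.set_printoptions(precision=4,suppress=True)
C=cam("wrist");im=arm.camera("wrist");np.save("w3",im);s=arm.get_state();print(s["time"],s["position"],s["eef_rot"],s["opening"])
hs=cv2.cvtColor(im,cv2.COLOR_RGB2HSV)
m=cv2.inRange(hs,(0,150,60),(8,255,255))|cv2.inRange(hs,(175,150,60),(180,255,255))
n,l,st,c=cv2.connectedComponentsWithStats(m)
i=1+np.argmax(st[1:,4]);cc=max(cv2.findContours((l==i).astype(np.uint8),0,1)[0],key=len)
r=cv2.minAreaRect(cc);print(r,onz(C,cv2.boxPoints(r),0.020))
save(im,"w3",1.4)
E
```

```text
7.3 [ 0.5542 -0.0953  0.1331] [[-0.     -0.0014  1.    ]
 [-1.      0.0012 -0.    ]
 [-0.0012 -1.     -0.0014]] 0.09398082895403682
((280.5, 211.0), (50.0, 27.0), 90.0) [[ 0.5407 -0.084   0.02  ]
 [ 0.5667 -0.084   0.02  ]
 [ 0.5672 -0.135   0.02  ]
 [ 0.5402 -0.135   0.02  ]]
```

View pics/w3.png

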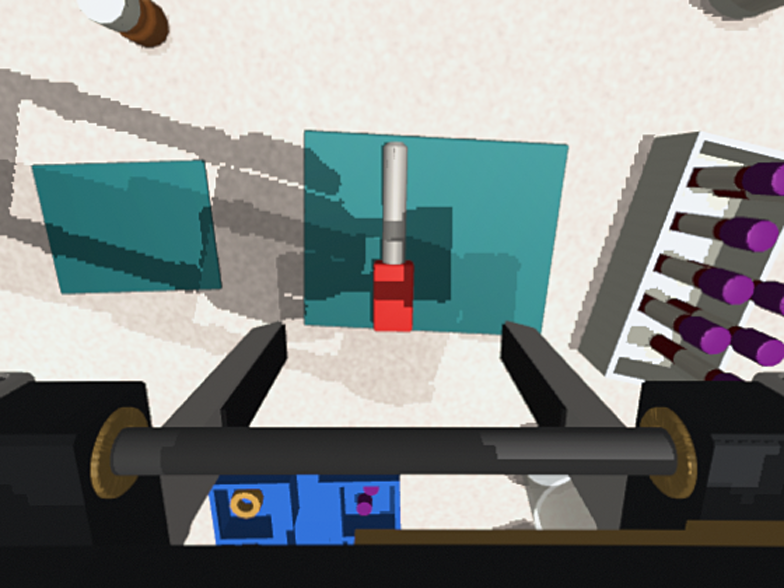

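The pin lies flat on the large mat, released: handle (392,296), tip (395,145), axis along +y at x=0.554, shoulder y≈-0.085. Regrasping by the handle.

Request:
jog_arm --moves '[0, -0.66, -1, 0, 0, 0, 1, 0, -0.66, -2.3, 0, 0, 0, 1, 0, -0.66, -3.6, 0, 0, 0, 1, 0, -0.66, -4.5, 0, 0, 0, 1, 0, -0.66, -4.95, 0, 0, 0, 1, 0, -0.66, -5.08, 0, 0, 0, 0.6, 0, -0.66, -5.08, 0, 0, 0, 0, 0, -0.66, -5.08, 0, 0, 0, 0, 0, -0.66, -5.08, 0, 0, 0, 0, 0, -0.66, -5.08, 0, 0, 0, 0, 0, -0.66, -5.08, 0, 0, 0, 0, 0, -0.66, -5.08, 0, 0, 0, 0, 0, -0.66, -5.08, 0, 0, 0, 0, 0, -0.66, -5.08, 0, 0, 0, 0, 0, -0.66, -5.08, 0, 0, 0, 0, 0, -0.66, -5.08, 0, 0, 0, 0]' --squeeze 40

```text
time: 8.9
position: [0.5548, -0.1126, 0.0068]
eef_rot: [[0.0, 0.0, 1.0], [-1.0, -0.0, 0.0], [0.0, -1.0, 0.0]]
ft_force: [0.2, 0.1, 1.1]
opening: 0.0276
```

Request:
jog_arm --moves '[0, 0, 0.1, 0, 0, 0, 0, 0, 0, 0.4, 0, 0, 0, 0, 0, 0, 0.9, 0, 0, 0, 0, 0.1, 0.3, 1.5, 0, 0, 0.3, 0, 0.3, 1, 2, 0, 0, 0.6, 0, 0.5, 2, 2.12, 0, 0, 0.9, 0, 0.76, 2.8, 2.12, 0, 0, 1.16, 0, 0.76, 2.96, 2.12, 0, 0, 1.16, 0, 0.76, 2.96, 2.12, 0, 0, 1.16, 0, 0.76, 2.96, 2.12, 0, 0, 1.16, 0, 0.76, 2.96, 2.12, 0, 0, 1.16, 0]'

```text
time: 10.0
position: [0.5736, -0.0394, 0.0598]
eef_rot: [[0.161, -0.0, 0.987], [-0.987, -0.0, 0.161], [0.0, -1.0, -0.0]]
ft_force: [0.3, -0.2, -0.9]
opening: 0.0276
```

```bash
python3 - <<'E'
from h import *
np.set_printoptions(precision=4,suppress=True)
C=cam("wrist");im=arm.camera("wrist");np.save("w4",im);s=arm.get_state();print(s["time"],s["position"],s["eef_rot"],s["opening"])
np.savez("c4",K=C[0],D=C[1],R=C[2],t=C[3])
d=np.array([-.1616,.9869,0]);n=np.array([.9869,.1616,0]);m=np.array([.5516,.0976,.065])
hole=[m+.010*(n*np.cos(a)+np.array([0,0,1])*np.sin(a)) for a in np.arange(0,6.28,.4)]
top=[m+d*x+n*y+[0,0,.029] for x in(0,8e-3,44e-3,52e-3) for y in(-.03,.03)]
p=s["position"]+np.array([0,0,.0052]);e=-np.array(s["eef_rot"])[:,0]
pin=[p+e*.028,p+e*.108]
big=cv2.resize(im,None,fx=3,fy=3,interpolation=cv2.INTER_CUBIC)
for X,c in((hole,(0,255,0)),(top,(255,0,255)),(pin,(0,255,255))):
    for q in proj(C,X): cv2.circle(big,tuple(int(round(3*v+1)) for v in q),2,c,-1)
print(proj(C,top),proj(C,[m]),proj(C,pin))
q=proj(C,[m])[0].astype(int); y0=max(0,q[1]-70);x0=max(0,q[0]-130)
save(big[3*y0:3*y0+590,3*x0:3*x0+790],"w4");print(x0,y0)
E
```

```text
10.05 [ 0.5736 -0.0394  0.0597] [[ 0.1605 -0.0003  0.987 ]
 [-0.987  -0.0003  0.1605]
 [ 0.0002 -1.     -0.0003]] 0.02777504062138281
[[ 207.284   -53.0633]
 [ 358.2559  -53.1674]
 [ 205.9832  -77.393 ]
 [ 359.6184  -77.5086]
 [ 199.3818 -199.0573]
 [ 366.5341 -199.2365]
 [ 197.7209 -229.2298]
 [ 368.2744 -229.4265]] [[282.4277 -20.6242]] [[281.5283 199.6057]
 [281.7675  48.6873]]
152 0
```

View pics/w4.png

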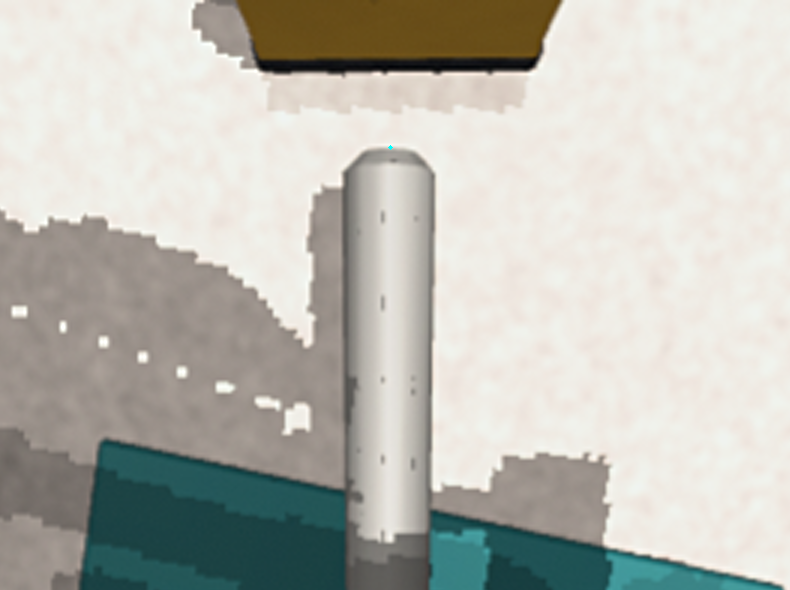

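The pin tip prediction (390,148) matches the image exactly. The lug's base edge is level at row 68, so the yaw is right. The holes are out of view, so I'll raise the arm for a look at the lugs.

Request:
jog_arm --moves '[0, 0, 1.5, 0, 0, 0, 0, 0, 0, 3, 0, 0, 0, 0, 0, 0, 4.5, 0, 0, 0, 0, 0, 0, 5.6, 0, 0, 0, 0, 0, 0, 5.6, 0, 0, 0, 0, 0, 0, 5.6, 0, 0, 0, 0, 0, 0, 5.6, 0, 0, 0, 0]'

```text
time: 10.75
position: [0.5725, -0.0387, 0.1978]
eef_rot: [[0.161, -0.004, 0.987], [-0.987, 0.001, 0.161], [-0.001, -1.0, -0.003]]
ft_force: [-0.1, 0.6, -0.6]
opening: 0.0276
```

```bash
python3 - <<'E'
from h import *
np.set_printoptions(precision=4,suppress=True)
C=cam("wrist");im=arm.camera("wrist");np.save("w5",im);s=arm.get_state();print(s["time"],s["position"],s["eef_rot"])
d=np.array([-.1616,.9869,0]);n=np.array([.9869,.1616,0]);m=np.array([.5516,.0976,.065])
hole=[m+.010*(n*np.cos(a)+np.array([0,0,1])*np.sin(a)) for a in np.arange(0,6.28,.4)]
top=[m+d*x+n*y+[0,0,.029] for x in(0,8e-3,44e-3,52e-3) for y in(-.03,.03)]
bot=[m+n*y+[0,0,-.065] for y in(-.03,.03)]
big=cv2.resize(im,None,fx=4,fy=4,interpolation=cv2.INTER_CUBIC)
for X,c in((hole,(0,255,0)),(top,(255,0,255)),(bot,(0,255,255))):
    for q in proj(C,X): cv2.circle(big,tuple(int(round(4*v+1)) for v in q),2,c,-1)
q=proj(C,[m])[0].astype(int); y0=max(0,q[1]-90);x0=max(0,q[0]-95)
print(x0,y0,proj(C,top),proj(C,bot),proj(C,[m]))
save(big[4*y0:4*y0+590,4*x0:4*x0+780],"w5")
E
```

```text
10.8 [ 0.5725 -0.0385  0.1976] [[ 0.1613 -0.0039  0.9869]
 [-0.9869  0.0007  0.1613]
 [-0.0013 -1.     -0.0037]]
188 0 [[247.2498  39.2589]
 [319.666   39.2085]
 [246.9808  28.5134]
 [319.9852  28.4531]
 [245.7036 -22.1497]
 [321.5004 -22.2592]
 [245.4039 -33.9554]
 [321.8559 -34.077 ]] [[256.3143  60.8666]
 [309.8415  60.844 ]] [[283.3014  47.3906]]
```

View pics/w5.png

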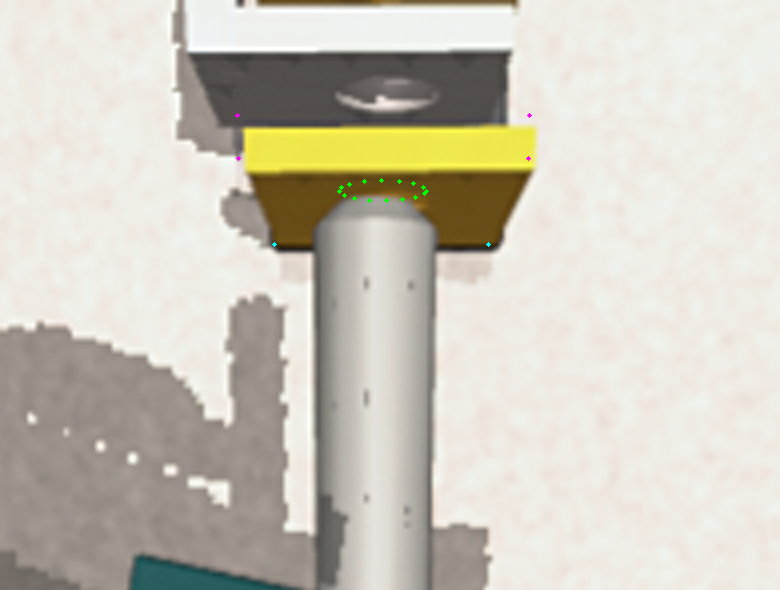

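The front lug's top strip runs (243–536, 128–170) against the prediction (238–529, 116–158). The mouth is therefore about 1.4 mm further along the lateral axis and 2.2 mm nearer: mouth ≈ (0.5534,0.0957), with the yaw still correct. Descending to just in front of the hole.

Request:
jog_arm --moves '[0, 0, -1.5, 0, 0, 0, 0, 0, 0, -3, 0, 0, 0, 0, 0, 0, -4.5, 0, 0, 0, 0, -0.03, 0, -5.4, 0, 0, 0, 0, -0.03, 0.2, -5.6, 0, 0, 0, 0, -0.03, 0.5, -5.6, 0, 0, 0, 0, -0.03, 0.67, -5.6, 0, 0, 0, 0, -0.03, 0.67, -5.6, 0, 0, 0, 0, -0.03, 0.67, -5.6, 0, 0, 0, 0, -0.03, 0.67, -5.6, 0, 0, 0, 0, -0.03, 0.67, -5.6, 0, 0, 0, 0, -0.03, 0.67, -5.6, 0, 0, 0, 0]'

```text
time: 12.0
position: [0.5732, -0.022, 0.06]
eef_rot: [[0.161, 0.001, 0.987], [-0.987, -0.0, 0.161], [0.0, -1.0, 0.001]]
ft_force: [-0.2, -0.3, -1.9]
opening: 0.0281
```

```bash
python3 - <<'E'
from h import *
np.set_printoptions(precision=4,suppress=True)
s=arm.get_state();print(s["time"],s["position"],s["eef_rot"],s["ft_force"])
out=[]
m=np.array([.5534,.0957,.065]);d=np.array([-.1616,.9869,0]);n=np.array([.9869,.1616,0])
hole=[m+.010*(n*np.cos(a)+np.array([0,0,1])*np.sin(a)) for a in np.arange(0,6.28,.3)]
e=-np.array(s["eef_rot"])[:,0];tip=s["position"]+np.array([0,0,.0052])+e*.108
print("tip rel mouth d,n,z",(tip-m)@d,(tip-m)@n,(tip-m)[2])
top=[m+d*x+n*y+[0,0,.029] for x in(0,8e-3,44e-3,52e-3) for y in(-.03,.03)]
for nm in("scene","top"):
    C=cam(nm);im=arm.camera(nm);f=7
    q=proj(C,[m])[0].astype(int)
    cr=cv2.resize(im[q[1]-40:q[1]+40,q[0]-28:q[0]+28],None,fx=f,fy=f,interpolation=cv2.INTER_CUBIC)
    for X,c in((hole,(0,255,0)),([tip],(0,255,255)),(top,(255,0,255))):
        for p in proj(C,X):
            cv2.circle(cr,tuple(np.round(f*(p-q+[28.5,40.5])).astype(int)),2,c,-1)
    out.append(cr)
save(np.hstack(out),"st6")
E
```

```text
12.0 [ 0.5732 -0.022   0.06  ] [[ 0.1615  0.0006  0.9869]
 [-0.9869 -0.0001  0.1615]
 [ 0.0002 -1.      0.0005]] [-0.2132 -0.3251 -1.9184]
tip rel mouth d,n,z -0.011309574148230821 0.000562390430411197 0.000195354079328941
```

View pics/st6.png

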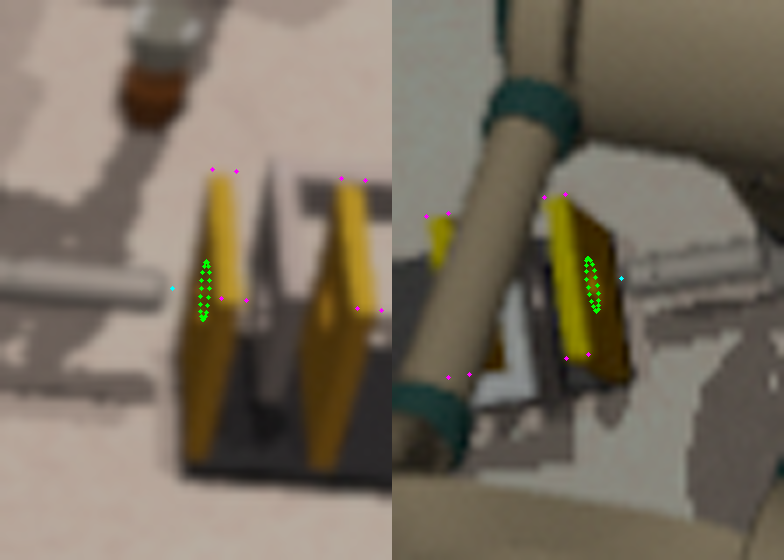

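Both views show the tip lined up in front of the hole (left crop: tip at (165,289), hole ring at (205,290)), within about 1 px. Starting the insertion gently.

Request:
jog_arm --moves '[-0.04, 0.25, 0, 0, 0, 0, 0, -0.08, 0.5, 0, 0, 0, 0, 0, -0.11, 0.7, 0, 0, 0, 0, 0, -0.145, 0.9, 0, 0, 0, 0, 0, -0.16, 1, 0, 0, 0, 0, 0, -0.16, 1, 0, 0, 0, 0, 0, -0.16, 1, 0, 0, 0, 0, 0]' --squeeze 40

```text
time: 12.8
position: [0.5692, 0.0033, 0.0598]
eef_rot: [[0.162, 0.0, 0.987], [-0.987, -0.0, 0.162], [0.0, -1.0, 0.0]]
ft_force: [0.2, -0.5, 0.2]
opening: 0.0274
```

There is no contact force with the tip 14 mm past the front face. Continuing through the tongue to the rear lug.

Request:
jog_arm --moves '[-0.05, 0.3, 0, 0, 0, 0, 0, -0.1, 0.6, 0, 0, 0, 0, 0, -0.145, 0.9, 0, 0, 0, 0, 0, -0.18, 1.1, 0, 0, 0, 0, 0, -0.21, 1.3, 0, 0, 0, 0, 0, -0.24, 1.5, 0, 0, 0, 0, 0, -0.265, 1.65, 0, 0, 0, 0, 0, -0.265, 1.65, 0, 0, 0, 0, 0, -0.265, 1.65, 0, 0, 0, 0, 0]'

```text
time: 13.7
position: [0.5625, 0.0445, 0.0597]
eef_rot: [[0.162, 0.0, 0.987], [-0.987, -0.0, 0.162], [0.0, -1.0, 0.0]]
ft_force: [1.0, 0.7, -0.8]
opening: 0.0278
```

Request:
jog_arm --moves '[-0.04, 0.25, 0, 0, 0, 0, 0, -0.08, 0.5, 0, 0, 0, 0, 0, -0.12, 0.75, 0, 0, 0, 0, 0, -0.135, 0.85, 0, 0, 0, 0, 0, -0.135, 0.85, 0, 0, 0, 0, 0, -0.135, 0.85, 0, 0, 0, 0, 0]'

```text
time: 14.3
position: [0.5592, 0.0658, 0.0598]
eef_rot: [[0.162, 0.0, 0.987], [-0.987, -0.0, 0.162], [0.0, -1.0, 0.0]]
ft_force: [0.0, 0.4, -0.8]
opening: 0.0273
```

Estimated 2–3 mm left. Small steps until contact shows.

Request:
jog_arm --moves '[-0.01, 0.05, 0, 0, 0, 0, 0, -0.015, 0.1, 0, 0, 0, 0, 0, -0.02, 0.12, 0, 0, 0, 0, 0, -0.02, 0.12, 0, 0, 0, 0, 0]'

```text
time: 14.7
position: [0.5586, 0.0687, 0.0597]
eef_rot: [[0.162, 0.0, 0.987], [-0.987, 0.0, 0.162], [-0.0, -1.0, 0.0]]
ft_force: [-0.7, 0.3, -0.7]
opening: 0.0275
```

Request:
jog_arm --moves '[-0.01, 0.05, 0, 0, 0, 0, 0, -0.015, 0.1, 0, 0, 0, 0, 0, -0.015, 0.1, 0, 0, 0, 0, 0]'

```text
time: 15.0
position: [0.5587, 0.0692, 0.0598]
eef_rot: [[0.163, 0.001, 0.987], [-0.987, -0.004, 0.163], [0.004, -1.0, 0.0]]
ft_force: [0.9, -6.1, -0.8]
opening: 0.0275
```

Contact: -6 N along the insertion axis, so the handle is against the front lug. Releasing and backing up.

Request:
jog_arm --moves '[0, 0, 0, 0, 0, 0, 0.4, 0, 0, 0, 0, 0, 0, 0.5, 0, 0, 0, 0, 0, 0, 0.7, 0, 0, 0, 0, 0, 0, 0.8, 0, 0, 0, 0, 0, 0, 0.8, 0, 0, 0, 0, 0, 0, 0.8, 0, 0, 0.5, 0, 0, 0, 0.8, 0, 0, 1.5, 0, 0, 0, 0.8, 0, 0, 3, 0, 0, 0, 0.8, 0, 0, 4.5, 0, 0, 0, 0.8, 0.3, -2, 5.5, 0, 0, 0, 0.8, 0.6, -4, 5.5, 0, 0, 0, 0.8, 0.6, -4, 5.5, 0, 0, 0, 0.8, 0.6, -4, 5.5, 0, 0, 0, 0.8, 0.6, -4, 5.5, 0, 0, 0, 0.8]'

```text
time: 16.5
position: [0.5727, -0.028, 0.1972]
eef_rot: [[0.161, -0.001, 0.987], [-0.987, 0.001, 0.161], [-0.001, -1.0, -0.0]]
ft_force: [-1.2, 0.6, 0.3]
opening: 0.0751
```

```bash
python3 - <<'E'
from h import *
np.set_printoptions(precision=4,suppress=True)
s=arm.get_state();print(s["time"],s["position"],s["opening"],s["ft_force"])
m=np.array([.5534,.0957,.065])
C=cam("wrist");im=arm.camera("wrist");q=proj(C,[m])[0];print(q)
hs=cv2.cvtColor(im,cv2.COLOR_RGB2HSV)
mk=cv2.inRange(hs,(0,150,60),(8,255,255))
n,l,st,c=cv2.connectedComponentsWithStats(mk);i=1+np.argmax(st[1:,4])
r=cv2.minAreaRect(max(cv2.findContours((l==i).astype(np.uint8),0,1)[0],key=len));W=onz(C,cv2.boxPoints(r),.071);print(r,W)
a=cv2.resize(im[:200,200:400],None,fx=2.5,fy=2.5,interpolation=cv2.INTER_CUBIC)
C=cam("scene");im=arm.camera("scene");q=proj(C,[m])[0].astype(int)
b=cv2.resize(im[q[1]-40:q[1]+40,q[0]-20:q[0]+28],None,fx=6.25,fy=6.25,interpolation=cv2.INTER_CUBIC)
save(np.hstack([a,b]),"fin")
E
```

```text
16.5 [ 0.5727 -0.028   0.1972] 0.07514093946743455 [-1.1866  0.6113  0.2584]
[282.3772  62.2637]
((281.5, 90.0), (56.0, 31.0), 90.0) [[0.5388 0.0925 0.071 ]
 [0.5666 0.0971 0.071 ]
 [0.5752 0.0487 0.071 ]
 [0.5462 0.0439 0.071 ]]
```

View pics/fin.png

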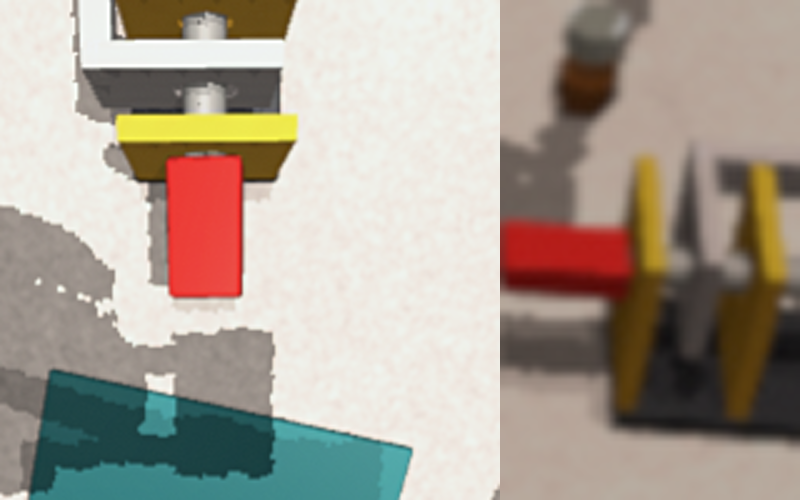

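The pin passes through the front lug, tongue and rear lug: the shank shows at (205,98) and (205,25) in the left crop. The handle sits against the front lug, with a gap of about 1–2 mm. The gripper is clear, so I'm handing in.

```bash
python3 -c "
from plant import arm
print(arm.sign_off(), arm.get_state()['time'])"
```

```text
the job is handed in; nothing more can be done
the job is handed in; nothing more can be done
```

The lock pin is in the mixer's lugs and the job is handed in, about 16.5 s into the 58 s allowed; no verdict is reported.

- **Pluck and lay down:** I took the pin out of the tray by its steel tip and released it on the larger teal mat. At that grip the fingers could not lower it fully, so it dropped about 12 mm. The wrist view then showed it lying flat and released.
- **Regrasp and insert:** I took it by the handle and pushed it along the measured hole axis (yaw about 9.3°). There was no noticeable force until a 6 N contact, with the shoulder about level with the front lug's face by arm position. I then opened the fingers and backed off.
- **Last checks:** The shank shows through the front lug, tongue and rear lug. The shoulder measures about 1 mm from my estimate of the hole mouth, and the gripper is clear.
- **Disagreements:** The last wrist view shows a sliver of bare shank, about 1–2 mm, between handle and lug. Arm position put the shoulder about 1 mm the other way. Both are inside the 6 mm limit, and I did not push again.
- **Not checked:** I did not measure the bystanders again at the end, but no move came near them and no unexpected forces showed.

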